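# Clear the puppet repair counter: each stray part back to its stock tray

### The arm

A 7-joint arm with a two-finger parallel gripper is mounted at the origin on the work surface. World frame = base frame: x ahead of the robot, y to its left, z up, the work surface at z = 0. Lengths are in mm, angles in degrees, forces in N, time in s.
With the tool pointing down it reaches from about 425 to 875 mm from the base axis. Payload 4.7 kg.
Tool frame: the origin (TCP) lies at the very end of the fingers, on their centre line; the grasp point (between the pads) lies 19 mm behind it; z points along the fingers, y is the line along which they close (so a half turn about z gives the same grasp; the last joint's range is limited). The gripper opens to 85 mm and grips with 20 to 120 N. Pads are 22 mm wide; open, the fingers measure 114 mm over their backs; the gripper's body (76 mm by 85 mm) begins 54 mm behind the grasp point. The pads swing forward as they close: fully open they stand 13 mm farther back than shut.
Start: joints at [0.808, 18.392, -4.016, 83.108, 1.295, 78.541, -3.26], TCP at [650.019, -0.025, 231.349] pointing down, gripper open.
Joint ranges: [-163.93, 163.93], [-17.29, 119.83], [-79.2, 71.16], [3.27, 140.29], [-89.18, 269.18], [5.43, 117.66], [-154.24, 154.24]. Speed limits (degrees/s): [147.25, 147.25, 180, 180, 180, 180, 180].

### API

Orientations are given as a 3x3 rotation matrix whose columns are the frame's x, y, z axes.
In Python, from rig import robot gives the robot as it stands. The module is installed in compiled form; this text tells all that it offers.
- The arm moves only by the tool play_rows, never from a script. Its argument "series" is a list of rows, each an object with "delta_pos": the shift along the tool's x, y, z scaled (see below), a list of three; "rot": the turn, a rotation vector about the tool's x, y, z scaled (see below), a list of three; "claw": the closure, from -1 (fully open) to 1 (shut). A call has 1 to 10 rows; each row shifts and turns the commanded pose from where the row before left it, along the tool's axes as they then stand; what a row does not reach is not made up. The controller multiplies each number of a shift by 0.06 m and each number of a turn by 10 degrees. A row lasts 1/8 s, in which the tool goes at most 62.5 mm and 10.7 degrees, less where a joint would pass 70% of its speed; a pose out of reach is approached as far as the arm can. A call with a number of a shift or a turn outside -1 to 1 is refused whole. A call with a gripper value outside its range is refused whole. The fingers move at their own pace and stop on an object; the grip force is fixed at half the most. Time passes only in rows, so rows that do not move let the fingers close. It gives the time, the measured TCP pose, the force, the opening and the grip force at its end, in the units of the state.
- robot.get_obs(): the state, without advancing time (a new reading comes with each control period).
- robot.read_camera(name): name is "scene" or "side" or "wrist"; returns a dict with "color" (400x640x3 uint8, blue, green, red), "fx", "fy", "cx", "cy" (pixels), "origin" and "orientation" of the camera in the world. Camera axes: x right, y down, z forward; pixel columns grow to the right and rows downward; lengths in mm; the calibration is good to about 2 mm. A picture is of the moment at which its call begins. There is no depth.
- robot.sign_off(): hands the job in; it is judged then, once.
The state is a dict: "t": time; "joints": joint angles; "qvel": joint speeds; "effort": joint torques, N m; "tool_pos": TCP position; "ee_rot": TCP orientation; "ft_force": force on the tool from outside, world axes, zero at the start; "wrist_torque": the same for the moment, N m; "grip_width": finger opening in mm; "finger_force": force on a finger pad.
Only numpy, scipy, OpenCV 4.12 (cv2) and the standard library are available. Lean on these libraries where they do the work, as an engineer would, in place of code of your own. Each camera call takes 0.05 s, during which the arm holds its last target. There are 200 camera calls.

### The job

Clear the counter before the next repair: lay the walnut forearm flat in the long beech limb tray, stand the gold bell upright in the blue bell tray, put both bone buttons in the red button tray, and stand the green glass doorknob upright on the middle of the stack of pattern cards as their weight. The glue on the puppet head is still setting, so leave the head where it stands; let go of everything at the end.

Things in the scene. Friction and masses are not known exactly. Their poses are not given: they have to be found in the camera images.
- forearm: Dark walnut marionette forearm lying flat, 132 mm long: x from -67 (forked elbow, brass pin) to +67 mm (pale peg, 11 mm thick, 18 mm long). Flat-sided, edges rounded: 28 mm wide and 24 mm high from x = -46 to +20 mm, 22 mm wide and high at the wrist. About 60 g, balanced near its origin. Origin: middle of the underside; x axis lengthwise towards the peg.
- bell: Gold-painted tin bell standing mouth down, about 45 g: rim 42 mm in diameter at the counter, then an almost upright waist of 36 to 38 mm between 8 and 29 mm height, dome to 40 mm, thin wire loop (along y) to 53 mm. Closed solid to the gripper. Origin: centre of the underside, z axis up.
- button_two: Ivory-coloured bone coat button with two holes, lying flat: 30 mm in diameter, 7 mm thick, 12 g. Origin: centre of the underside.
- button_four: Ivory-coloured bone coat button with four holes, lying flat: 30 mm in diameter, 7 mm thick, 12 g. Origin: centre of the underside.
- doorknob: Green glass doorknob standing on its round brass plate (56 mm in diameter, 5 mm thick), 70 mm high, 0.3 kg. Brass neck of 22 mm diameter up to 23 mm height; above it the glass, ten-sided, 54 mm wide with upright sides between 39 and 54 mm height. Origin: centre of the underside of the plate, z axis up.
- head: Flesh-coloured puppet head with brown hair, standing on its neck, 70 mm high, 68 mm over the ears; leave it alone. Origin: centre of the underside. Other bystanders among the things: red thread spool (30 mm wide, 34 high), steel thimble (20, 24 high), dark wax tin (50, 18 high). Centres of neighbours are over 85 mm apart; nothing in the working area is taller than 75 mm.
- limb_tray: Fixed. Origin: on the counter under the middle of the well; y axis along its length, x across (a ledge 18 mm wide and high on the -x side). Pale beech tray, outside 172 mm (y) by 100 mm (x), walls 34 mm high and 5 mm thick, so the well is 162 by 90 mm; floor 5 mm thick. On the ledge is a tiny walnut puppet hand as sample.
- bell_tray: Fixed. Origin: on the counter under the middle of the well; y axis along its length, x across (a ledge 18 mm wide and high on the -x side). Blue-painted steel tray, outside 120 mm (y) by 100 mm (x), walls 28 mm high and 3 mm thick, so the well is 114 by 94 mm; floor 3 mm thick. On the ledge is a tiny gold bell as sample.
- button_tray: Fixed. Origin: on the counter under the middle of the well; y axis along its length, x across (a ledge 18 mm wide and high on the -x side). Red-painted steel tray, outside 120 mm (y) by 100 mm (x), walls 28 mm high and 3 mm thick, so the well is 114 by 94 mm; floor 3 mm thick. On the ledge is a 15 mm bone button as sample, fixed.
- pattern_cards: Stack of buff pattern cards, 134 mm (y) by 100 mm (x) and 16 mm high, with a thin coat outline drawn on the top card; lying firm, it does not slide. Origin: on the counter under the middle of the stack; z axis up; yaw within 0.2 rad of the world axes.

How it is judged:
By the outcome, as a careful person would: the job done as asked, in the order asked, and still so for the second after the job is handed in, with the robot touching nothing.
It also fails if it takes over 125 s, if anything falls off the work surface, if the arm or the gripper's body presses on something with over 40 N, if the wrist force passes 120 N, or if a joint passes its speed limit or range.

## Working session

There is one attempt and no reset: what is moved stays moved. The work goes in short steps, Python scripts to look and compute and a tool call to move; the robot and the scene stay as the last step left them, time stands still between calls to the robot, and variables do not carry over. Pictures are saved under pics/ and viewed, at most 14 in all, crops included, and the job is handed in when it is done.

Besides the shell and the picture viewer there is one more tool, called as name([rows], argument=value, ...), one row to a line, values as JSON. play_rows: Moves the arm, as the interface text tells. Shifts and turns lie within -1 to 1; 1 stands for 0.06 m of shift or 10 degrees of turn. Its arguments: {"type":"object","properties":{"series":{"type":"array","items":{"type":"object","properties":{"delta_pos":{"type":"array","items":{"type":"number"}},"rot":{"type":"array","items":{"type":"number"}},"claw":{"type":"number"}}}}},"required":["series"]}

```bash
mkdir -p pics; cat > h.py <<'E'
import numpy as np, cv2, json, os
from rig import robot
def snap(n,f):
    r=robot.read_camera(n); cv2.imwrite(f'pics/{f}.png',r['color'])
    json.dump({k:np.asarray(v).tolist() for k,v in r.items() if k!='color'},open(f'pics/{f}.json','w')); return r
def ray(f,u,v):
    c=json.load(open(f'pics/{f}.json')); R=np.array(c['orientation'])
    d=R@np.array([(u-c['cx'])/c['fx'],(v-c['cy'])/c['fy'],1]); return np.array(c['origin']),d/np.linalg.norm(d)
def onz(f,u,v,z):
    o,d=ray(f,u,v); return o+d*(z-o[2])/d[2]
def tri(*obs):
    A=0;b=0;L=[]
    for f,u,v in obs:
        o,d=ray(f,u,v);P=np.eye(3)-np.outer(d,d);A=A+P;b=b+P@o;L.append((o,P))
    x=np.linalg.solve(A,b); return x,[round(float(np.linalg.norm(P@(x-o))),1) for o,P in L]
def proj(f,p):
    c=json.load(open(f'pics/{f}.json'));q=np.array(c['orientation']).T@(np.array(p)-c['origin'])
    return q[0]/q[2]*c['fx']+c['cx'],q[1]/q[2]*c['fy']+c['cy']
def crop(f,u0,v0,w,h,s,out):
    im=cv2.imread(f'pics/{f}.png')[v0:v0+h,u0:u0+w]; cv2.imwrite(f'pics/{out}.png',cv2.resize(im,None,fx=s,fy=s,interpolation=cv2.INTER_CUBIC))
E
python3 - <<'E'
from h import *
for n in('scene','side','wrist'):
    r=snap(n,n); print(n,r['fx'],r['fy'],r['cx'],r['cy'],np.round(r['origin']),np.round(r['orientation'],2).tolist())
print(robot.get_obs())
E
```

```text
scene 397.3349627586413 397.3349627586413 322.0638428860412 202.27924091577268 [1492.   41.  671.] [[-0.07, 0.55, -0.83], [1.0, 0.04, -0.05], [0.01, -0.84, -0.55]]
side 404.7115432750874 404.7115432750874 314.0523112212963 205.60476693156474 [251. 542. 700.] [[-0.89, -0.32, 0.33], [-0.46, 0.65, -0.61], [-0.02, -0.69, -0.72]]
wrist 288.6357024329186 288.6357024329186 317.1639214635415 198.81229964913183 [651.  75. 374.] [[1.0, -0.0, -0.0], [-0.0, -0.96, -0.29], [-0.0, 0.29, -0.96]]
{'t': 0.15, 'joints': array([ 0.80938664, 18.42794515, -4.01550416, 83.15850678,  1.29504841,
       78.54220782, -3.25996088]), 'qvel': array([ 0.01229059, -0.11675383, -0.0253801 , -0.16008404, -0.01502984,
       -0.0595845 , -0.06359111]), 'effort': array([ 4.86840745e-04, -4.94090402e+01, -3.82246608e-01, -3.14684451e+01,
        1.31496685e-02,  8.20941757e-03, -6.77807677e-07]), 'tool_pos': array([ 6.49589330e+02, -6.48635820e-02,  2.30493134e+02]), 'ee_rot': array([[-4.51538146e-07,  9.99998940e-01, -1.45628339e-03],
       [ 9.99999996e-01,  3.19393727e-07, -9.07410994e-05],
       [-9.07405380e-05, -1.45628343e-03, -9.99998936e-01]]), 'ft_force': array([0.55399816, 0.80311296, 0.30778449]), 'wrist_torque': array([0.00257087, 0.02968035, 0.05187748]), 'finger_force': 0.0, 'grip_width': 85.8560356441321}
```

View pics/scene.png

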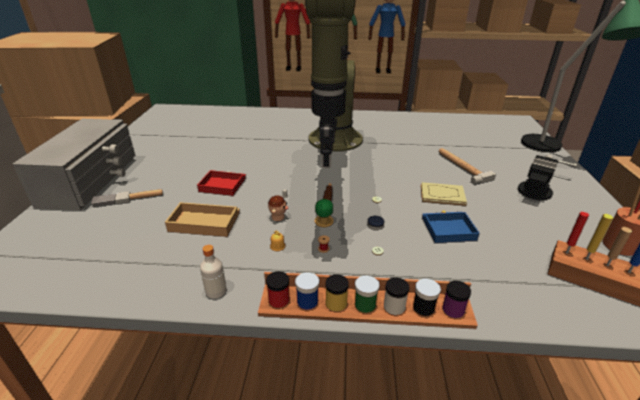

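View pics/side.png

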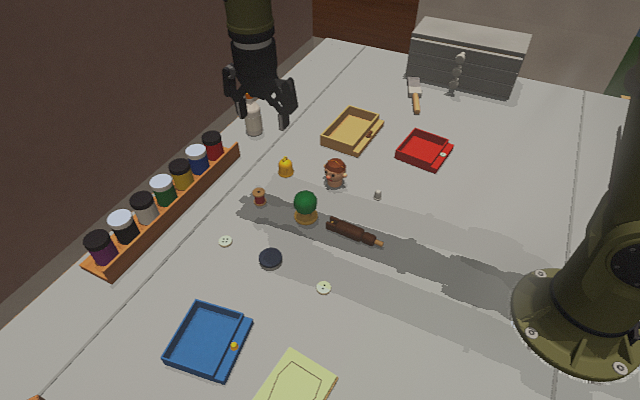

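View pics/wrist.png

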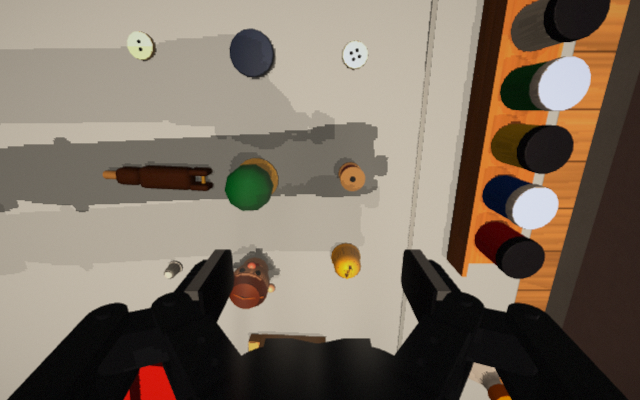

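Scene: red tray (222,183), beech tray (202,219), head (278,208), bell (277,241), doorknob (325,210), buttons (377,200),(377,251), blue tray (450,227), cards (443,193). Side and wrist views show the same; the forearm points to the robot with its peg at wrist (105,175). Enlarging for measurement.

```bash
python3 - <<'E'
from h import *
crop('scene',160,160,330,110,2.4,'c_scene') 
a=cv2.imread('pics/scene.png'); s=cv2.imread('pics/side.png')
# scene 160..492 x 160..260, 2.4x
cv2.imwrite('pics/c_scene.png',cv2.resize(a[165:265,160:490],None,fx=2.4,fy=2.4,interpolation=2))
cv2.imwrite('pics/c_side.png',cv2.resize(s[100:400,155:465],None,fx=2,fy=2,interpolation=2))
E
```

```text
(no output)
```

View pics/c_scene.png

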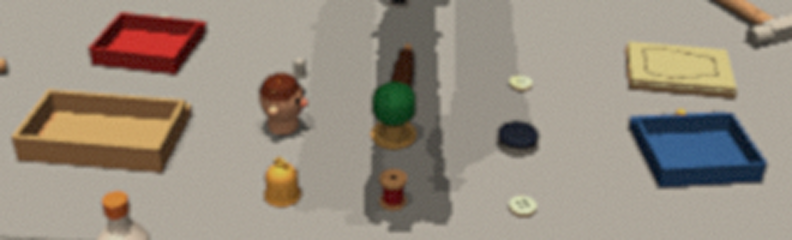

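View pics/c_side.png

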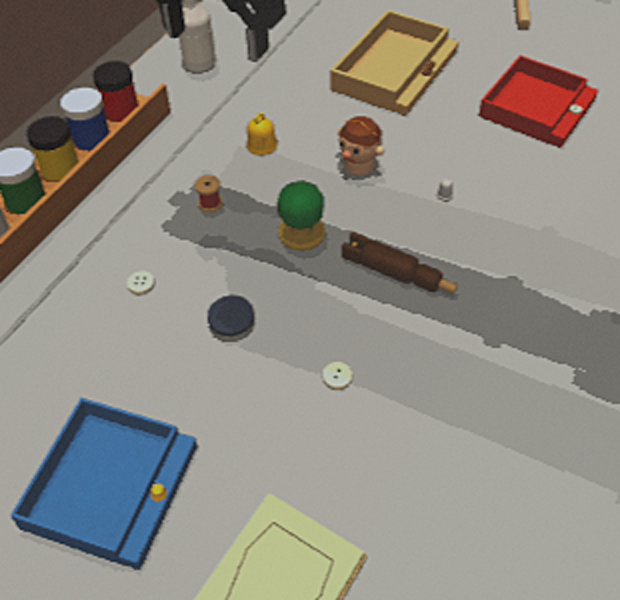

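```bash
python3 - <<'E'
from h import *
S=lambda x,y:('scene',160+x/2.4,165+y/2.4)
D=lambda x,y:('side',155+x/2,100+y/2)
W=lambda x,y:('wrist',x,y)
def p(n,*o):
    x,e=tri(*o);print(n,np.round(x,1),e)
for n,a,b in [('limb',[(52,93),(188,103),(165,154),(16,142)],[(449,35),(400,105),(332,73),(391,13)]),
 ('red',[(123,13),(205,21),(177,66),(92,46)],[(586,70),(553,130),(482,98),(520,58)]),
 ('blue',[(630,117),(735,114),(762,166),(658,172)],[(176,432),(120,553),(15,517),(82,402)]),
 ('cards',[(630,43),(630,83)],[(365,555),(270,495)])]:
    for q,r in zip(a,b): p(n,S(*q),D(*r))
p('four',S(522,204),D(140,281),W(355,54))
p('two',S(520,82),D(338,374),W(141,45))
p('knobglass',S(393,103),D(301,204),W(249,187))
p('bell loop',S(282,161),D(261,117),W(347,270))
p('peg tip',D(455,289),W(105,175))
p('fork end',D(346,245),W(211,178))
p('fork sides',D(346,250),W(211,187));p('',D(352,238),W(210,170))
print([onz(*W(*q),24) for q in ((121,176),(200,178),(211,178),(160,177))])
p('head',S(283,92),D(360,135),W(250,285))
E
```

```text
limb [ 547.8 -429.3   24.3] [1.3, 1.3]
limb [ 550.7 -259.3   18.7] [3.2, 3.2]
limb [ 657.5 -262.7   27.3] [3.2, 3.2]
limb [ 645.5 -437.7   25.1] [2.7, 2.7]
red [ 348.1 -404.7   34.6] [6.1, 6.1]
red [ 354.1 -285.3   25.1] [0.4, 0.4]
red [ 457.6 -303.    20.8] [6.8, 6.8]
red [ 437.7 -415.7   26.9] [1.1, 1.1]
blue [544.6 274.6  22.6] [4.6, 4.6]
blue [525.8 394.7  23.5] [2.8, 2.8]
blue [624.7 406.2  20.6] [1.5, 1.5]
blue [644.4 289.6  19.8] [2.8, 2.8]
cards [345.4 299.3  11.8] [1.4, 1.4]
cards [442.7 287.1   8. ] [0.0, 0.0]
four [693.  136.9   5.5] [1.0, 1.1, 1.0]
two [445.7 146.4   3.8] [0.5, 0.8, 1.2]
knobglass [569.4 -11.2  46.3] [0.6, 0.6, 0.8]
bell loop [ 687.4 -123.1   45.5] [0.2, 1.5, 1.4]
peg tip [377.3  -4.2   9.2] [1.2, 1.2]
fork end [511.6  -9.9   6.2] [0.0, 0.0]
fork sides [510.2 -19.4  -5.7] [6.6, 6.6]
 [509.6  -3.9  18.1] [8.8, 8.8]
[array([406.99633783,  -3.21558892,  24.        ]), array([504.6899377 ,  -5.77082087,  24.        ]), array([518.35610196,  -5.77332729,  24.        ]), array([455.18321001,  -4.49206598,  24.        ])]
head [ 560.1 -143.    48.8] [1.2, 2.4, 2.7]
```

play_rows([
  {"delta_pos": [-0.02, -0.86, 0.33], "rot": [0, 0, 0], "claw": -1},
  {"delta_pos": [-0.02, -0.86, 0.33], "rot": [0, 0, 0], "claw": -1},
  {"delta_pos": [-0.02, -0.86, 0.33], "rot": [0, 0, 0], "claw": -1},
  {"delta_pos": [-0.02, -0.86, 0.33], "rot": [0, 0, 0], "claw": -1},
  {"delta_pos": [0, 0, 0], "rot": [0, 0, 1], "claw": -1},
  {"delta_pos": [0, 0, 0], "rot": [0, 0, 1], "claw": -1},
  {"delta_pos": [0, 0, 0], "rot": [0, 0, 1], "claw": -1},
  {"delta_pos": [0, 0, 0], "rot": [0, 0, 1], "claw": -1},
  {"delta_pos": [0, 0, 0], "rot": [0, 0, 1], "claw": -1},
  {"delta_pos": [0, 0, 0], "rot": [0, 0, 1], "claw": -1},
])

```text
t: 1.4
tool_pos: [443.3, -4.9, 151.9]
ee_rot: [[0.869, 0.495, -0.0], [0.495, -0.869, -0.0], [-0.0, -0.0, -1.0]]
ft_force: [0.5, 0.3, 0.1]
grip_width: 85.5
finger_force: 0.0
```

play_rows([
  {"delta_pos": [0, 0, 0], "rot": [0, 0, 1], "claw": -1},
  {"delta_pos": [0, 0, 0], "rot": [0, 0, 1], "claw": -1},
  {"delta_pos": [0, 0, 0], "rot": [0, 0, 1], "claw": -1},
  {"delta_pos": [0, 0, 0], "rot": [0, 0, 0.2], "claw": -1},
  {"delta_pos": [0, 0, 0], "rot": [0, 0, 0], "claw": -1},
])

```text
t: 2.02
tool_pos: [443.5, -4.8, 152.0]
ee_rot: [[0.999, -0.033, -0.0], [-0.033, -0.999, -0.0], [-0.0, 0.0, -1.0]]
ft_force: [0.0, 0.3, 0.2]
grip_width: 85.4
finger_force: 0.0
```

```bash
python3 - <<'E'
from h import *
snap('wrist','w2'); o=robot.get_obs(); print(o['tool_pos'],o['ee_rot'].round(3).tolist(),o['joints'].round(1),o['ft_force'])
E
```

```text
[443.54319533  -4.83661801 152.079132  ] [[0.999, -0.033, -0.0], [-0.033, -0.999, -0.0], [-0.0, 0.0, -1.0]] [  5.   -3.2  -7.6 116.6  -0.4  66.5 -94.2] [-0.68154067  0.53065346  0.48415656]
```

View pics/w2.png

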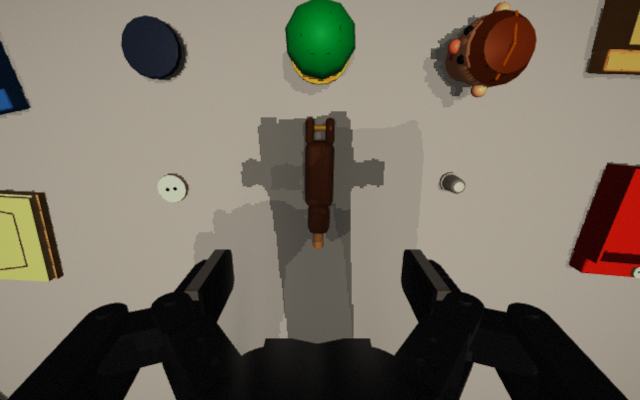

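Forearm seen upright in the image from fork (320,119) to peg (318,247), body edges u≈305–334; button_two (172,188); card edges at left, red tray at right.

```bash
python3 - <<'E'
from h import *
for n,q,z in [('fork',(320,119),18),('peg',(318,247),11),('bodyL',(305,170),20),('bodyR',(334,170),20),('but',(172,187),7),('glass',(321,38),46),
 ('cardtop',(44,193),16),('card',(60,279),16)]:
    print(n,onz('w2',*q,z).round(1))
print(tri(('w2',172,187),('wrist',141,45),('scene',160+520/2.4,165+82/2.4),('side',155+169,100+187)))
print(tri(('w2',318,247),('wrist',105,175),('side',155+455/2,100+289/2)))
print(tri(('w2',320,119),('wrist',211,178),('side',155+346/2,100+245/2)))
E
```

```text
fork [511.5  -9.9  18. ]
peg [377.3  -3.7  11. ]
bodyL [464.4   6.1  20. ]
bodyR [463.5 -22.   20. ]
but [448.6 144.8   7. ]
glass [572.6 -12.2  46. ]
cardtop [448.9 269.8  16. ]
card [350.4 282.8  16. ]
(array([446.43952532, 146.3732937 ,   3.9889703 ]), [1.4, 0.6, 0.8, 1.5])
(array([377.13803207,  -3.8806404 ,   9.66223512]), [0.5, 1.2, 1.3])
(array([511.45023368,  -9.92711951,   6.0813403 ]), [0.3, 0.1, 0.2])
```

play_rows([
  {"delta_pos": [0, 0.035, 0.8], "rot": [0, 0, 0.05], "claw": -1},
  {"delta_pos": [0, 0, 0.8], "rot": [0, 0, 0], "claw": -1},
  {"delta_pos": [0, 0, 0.6], "rot": [0, 0, 0], "claw": -1},
  {"delta_pos": [0, 0, 0.24], "rot": [0, 0, 0], "claw": -1},
  {"delta_pos": [0, 0, 0], "rot": [0, 0, 0], "claw": 1},
  {"delta_pos": [0, 0, 0], "rot": [0, 0, 0], "claw": 1},
  {"delta_pos": [0, 0, 0], "rot": [0, 0, 0], "claw": 1},
  {"delta_pos": [0, 0, 0], "rot": [0, 0, 0], "claw": 1},
  {"delta_pos": [0, 0, 0], "rot": [0, 0, 0], "claw": 1},
  {"delta_pos": [0, 0, 0], "rot": [0, 0, 0], "claw": 1},
])

```text
t: 3.32
tool_pos: [445.1, -7.0, 7.3]
ee_rot: [[0.999, -0.044, 0.003], [-0.044, -0.999, -0.0], [0.003, 0.0, -1.0]]
ft_force: [-0.4, -0.1, 6.3]
grip_width: 26.7
finger_force: 60.0
```

```bash
cat > fit.py <<'E'
from h import *
from scipy.optimize import least_squares
def fit(hx,hy,hz,obs,x0):
    # obs: (img,u,v,sx,sy)
    def f(p):
        c,s=np.cos(p[2]),np.sin(p[2]);r=[]
        for g,u,v,sx,sy in obs:
            X=p[0]+c*sx*hx-s*sy*hy;Y=p[1]+s*sx*hx+c*sy*hy
            a,b=proj(g,(X,Y,p[3] if len(p)>3 else hz));r+=[a-u,b-v]
        return r
    o=least_squares(f,x0,loss='soft_l1');return o.x,np.round(f(o.x),1)
E
python3 - <<'E'
from fit import *
C=[(-1,-1),(-1,1),(1,1),(1,-1)]
for n,h,a,b,x0 in [('limb',(50,86,34),[(52,93),(188,103),(165,154),(16,142)],[(449,35),(400,105),(332,73),(391,13)],(600,-347,0)),
 ('red',(50,60,28),[(123,13),(205,21),(177,66),(92,46)],[(586,70),(553,130),(482,98),(520,58)],(400,-352,-.13)),
 ('blue',(50,60,28),[(630,117),(735,114),(762,166),(658,172)],[(176,432),(120,553),(15,517),(82,402)],(585,341,.15)),
 ('cards',(50,67,16),[(630,43),(728,47),(735,92),(630,83)],[(365,555),0,0,(270,495)],(400,360,-.13))]:
    ob=[('scene',160+q[0]/2.4,165+q[1]/2.4,*c) for q,c in zip(a,C)]+[('side',155+q[0]/2,100+q[1]/2,*c) for q,c in zip(b,C) if q]
    if n=='cards': ob+=[('w2',44,193,1,-1),('w2',60,279,-1,-1)]
    for x in (x0,x0+(20,)):
        p,e=fit(*h,ob,x);print(n,p.round(2),abs(e).max())
E
```

```text
limb [ 6.0195e+02 -3.4405e+02 -4.0000e-02] 5.4
limb [ 6.0060e+02 -3.4724e+02 -5.0000e-02  2.3940e+01] 2.9
red [ 3.9784e+02 -3.5107e+02 -1.2000e-01] 4.8
red [ 3.9741e+02 -3.5170e+02 -1.2000e-01  2.6150e+01] 5.3
blue [5.8354e+02 3.4256e+02 1.7000e-01] 2.9
blue [5.8492e+02 3.4123e+02 1.6000e-01 2.1210e+01] 2.0
cards [ 4.0736e+02  3.5027e+02 -1.3000e-01] 8.1
cards [ 4.0098e+02  3.5630e+02 -1.0000e-01  4.4200e+00] 3.7
```

play_rows([
  {"delta_pos": [0, 0, -0.5], "rot": [0, 0, 0], "claw": 1},
  {"delta_pos": [0, 0, -0.8], "rot": [0, 0, 0], "claw": 1},
  {"delta_pos": [0, 0, -0.8], "rot": [0, 0, 0], "claw": 1},
  {"delta_pos": [0, 0, -0.6], "rot": [0, 0, 0], "claw": 1},
])

```text
t: 3.82
tool_pos: [444.0, -6.9, 170.3]
ee_rot: [[0.999, -0.044, 0.003], [-0.044, -0.999, -0.0], [0.003, 0.0, -1.0]]
ft_force: [0.3, 0.6, -0.4]
grip_width: 26.8
finger_force: 59.2
```

play_rows([
  {"rot": [0, 0, -1], "delta_pos": [0, 0, 0], "claw": 1},
  {"rot": [0, 0, -1], "delta_pos": [0, 0, 0], "claw": 1},
  {"rot": [0, 0, -1], "delta_pos": [0, 0, 0], "claw": 1},
  {"rot": [0, 0, -1], "delta_pos": [0, 0, 0], "claw": 1},
  {"rot": [0, 0, -1], "delta_pos": [0, 0, 0], "claw": 1},
  {"rot": [0, 0, -1], "delta_pos": [0, 0, 0], "claw": 1},
  {"rot": [0, 0, -1], "delta_pos": [0, 0, 0], "claw": 1},
  {"rot": [0, 0, -1], "delta_pos": [0, 0, 0], "claw": 1},
  {"rot": [0, 0, -1], "delta_pos": [0, 0, 0], "claw": 1},
])

```text
t: 4.95
tool_pos: [443.4, -7.0, 168.0]
ee_rot: [[0.038, 0.999, 0.0], [0.999, -0.038, -0.0], [-0.0, 0.0, -1.0]]
ft_force: [0.4, 0.7, -0.8]
grip_width: 26.5
finger_force: 59.2
```

play_rows([
  {"rot": [0, 0, 0], "delta_pos": [-0.69, 0.36, 0], "claw": 1},
  {"rot": [0, 0, 0], "delta_pos": [-0.69, 0.36, 0], "claw": 1},
  {"rot": [0, 0, 0], "delta_pos": [-0.69, 0.36, 0], "claw": 1},
  {"rot": [0, 0, 0], "delta_pos": [-0.69, 0.36, 0], "claw": 1},
  {"rot": [0, 0, 0], "delta_pos": [-0.69, 0.36, 0], "claw": 1},
  {"rot": [0, 0, 0], "delta_pos": [-0.69, 0.36, 0], "claw": 1},
  {"rot": [0, 0, 0], "delta_pos": [-0.69, 0.36, 0], "claw": 1},
  {"rot": [0, 0, 0], "delta_pos": [-0.69, 0.36, 0], "claw": 1},
  {"rot": [0, 0, 0], "delta_pos": [0, 0, 0], "claw": 1},
])

```text
t: 6.08
tool_pos: [600.8, -349.8, 166.7]
ee_rot: [[0.049, 0.999, -0.002], [0.999, -0.049, -0.002], [-0.002, -0.002, -1.0]]
ft_force: [-1.1, 1.1, -1.7]
grip_width: 26.3
finger_force: 59.4
```

```bash
python3 - <<'E'
from h import *
snap('wrist','w3')
E
```

```text
(no output)
```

View pics/w3.png

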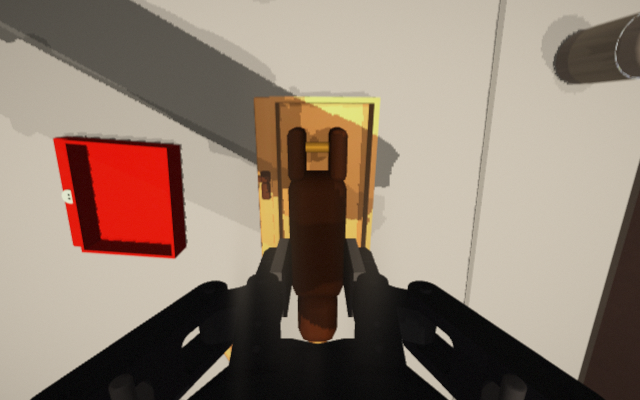

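Forearm is held squarely, fork towards +y; beech tray's +y end corners at about (278,99) and (381,97); red tray rim corners (88,139),(181,145),(177,257),(80,247).

```bash
python3 - <<'E'
from h import *
for q,z in [((278,99),34),((381,97),34),((372,245),34),((255,98),18),((330,129),150),((290,129),150)]: print(q,onz('w3',*q,z).round(1))
for q in [(88,139),(181,145),(177,257),(80,247)]: print('red',onz('w3',*q,28).round(1))
E
```

```text
(278, 99) [ 570.4 -264.1   34. ]
(381, 97) [ 663.4 -267.    34. ]
(372, 245) [ 656.3 -413.9   34. ]
(255, 98) [ 546.4 -261.5   18. ]
(330, 129) [ 611.9 -285.3  150. ]
(290, 129) [ 590.3 -284.2  150. ]
red [ 383.7 -291.2   28. ]
red [ 472.1 -301.2   28. ]
red [ 444.9 -421.1   28. ]
red [ 342.4 -404.1   28. ]
```

play_rows([
  {"rot": [0, 0, 0], "delta_pos": [0, 0.1, 0.8], "claw": 1},
  {"rot": [0, 0, 0], "delta_pos": [0, 0, 0.8], "claw": 1},
  {"rot": [0, 0, 0], "delta_pos": [0, 0, 0.5], "claw": 1},
  {"rot": [0, 0, 0], "delta_pos": [0, 0, 0.25], "claw": 1},
  {"rot": [0, 0, 0], "delta_pos": [0, 0, 0], "claw": 1},
])

```text
t: 6.75
tool_pos: [607.5, -344.5, 26.4]
ee_rot: [[0.043, 0.999, -0.001], [0.999, -0.043, 0.001], [0.001, -0.001, -1.0]]
ft_force: [-0.6, 0.3, 0.0]
grip_width: 26.7
finger_force: 59.3
```

play_rows([
  {"rot": [0, 0, 0], "delta_pos": [-0.08, 0, 0.12], "claw": 1},
  {"rot": [0, 0, 0], "delta_pos": [0, 0, 0.06], "claw": 1},
  {"rot": [0, 0, 0], "delta_pos": [0, 0, 0], "claw": 1},
  {"rot": [0, 0, 0], "delta_pos": [0, 0, 0], "claw": 1},
])

```text
t: 7.25
tool_pos: [607.8, -350.5, 16.4]
ee_rot: [[0.044, 0.999, 0.001], [0.999, -0.044, -0.0], [-0.0, 0.001, -1.0]]
ft_force: [0.4, -0.4, -0.9]
grip_width: 26.8
finger_force: 59.3
```

play_rows([
  {"rot": [0, 0, 0], "delta_pos": [0, 0, 0.04], "claw": 1},
  {"rot": [0, 0, 0], "delta_pos": [0, 0, 0.02], "claw": 1},
  {"rot": [0, 0, 0], "delta_pos": [0, 0, 0], "claw": 1},
])

```text
t: 7.62
tool_pos: [607.6, -350.3, 12.4]
ee_rot: [[0.044, 0.999, 0.0], [0.999, -0.044, 0.0], [0.0, 0.0, -1.0]]
ft_force: [-0.8, 0.8, 0.3]
grip_width: 26.7
finger_force: 59.5
```

play_rows([
  {"rot": [0, 0, 0], "delta_pos": [0, 0, 0.02], "claw": 1},
  {"rot": [0, 0, 0], "delta_pos": [0, 0, 0], "claw": 1},
])

```text
t: 7.88
tool_pos: [607.6, -350.4, 12.4]
ee_rot: [[0.044, 0.999, 0.0], [0.999, -0.044, 0.0], [0.0, 0.0, -1.0]]
ft_force: [-2.7, 1.4, 6.6]
grip_width: 26.5
finger_force: 60.2
```

Contact. Open partly, rise.

play_rows([
  {"rot": [0, 0, 0], "delta_pos": [0, 0, 0], "claw": 0.06},
  {"rot": [0, 0, 0], "delta_pos": [0, 0, 0], "claw": 0.06},
  {"rot": [0, 0, 0], "delta_pos": [0, 0, 0], "claw": 0.06},
  {"rot": [0, 0, 0], "delta_pos": [0, 0, -0.4], "claw": 0.06},
  {"rot": [0, 0, 0], "delta_pos": [0, 0, -0.8], "claw": 0.06},
  {"rot": [0, 0, 0], "delta_pos": [0, 0, -0.8], "claw": -1},
  {"rot": [0, 0, 0], "delta_pos": [0, 0, -0.6], "claw": -1},
  {"rot": [0, 0, 0], "delta_pos": [0, 0, 0], "claw": -1},
])

```text
t: 8.88
tool_pos: [609.5, -351.7, 171.6]
ee_rot: [[0.044, 0.999, 0.007], [0.999, -0.044, -0.004], [-0.003, 0.007, -1.0]]
ft_force: [0.4, -0.3, 0.3]
grip_width: 85.4
finger_force: 0.0
```

```bash
python3 - <<'E'
from h import *
r=snap('wrist','w4');a=snap('scene','s4');b=snap('side','d4')
cv2.imwrite('pics/m4.png',np.vstack([cv2.resize(r['color'],(640,400)),cv2.resize(b['color'][95:160,280:440],(400,162),interpolation=2)] if 0 else [r['color']]))
A=cv2.resize(a['color'][195:245,155:295],None,fx=2.8,fy=2.8,interpolation=2)
B=cv2.resize(b['color'][95:205,270:460],None,fx=2,fy=2,interpolation=2)
M=np.zeros((600,800,3),np.uint8);M[:360,:640]=r['color'][:360];M[370:370+A.shape[0],:A.shape[1]]=A;M[370:370+B.shape[0],410:410+B.shape[1]]=B
cv2.imwrite('pics/m4.png',M)
E
```

```text
(no output)
```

View pics/m4.png

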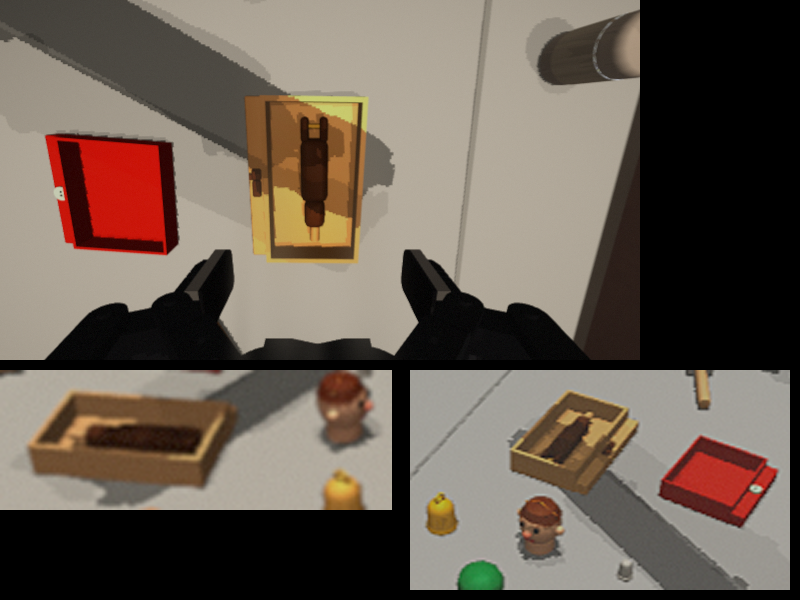

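Forearm lies flat within the beech tray. Now to the bell.

play_rows([
  {"rot": [0, 0, 0], "delta_pos": [0.77, 0.22, 0], "claw": -1},
  {"rot": [0, 0, 0], "delta_pos": [0.77, 0.22, 0], "claw": -1},
  {"rot": [0, 0, 0], "delta_pos": [0.77, 0.22, 0], "claw": -1},
  {"rot": [0, 0, 0], "delta_pos": [0.77, 0.22, 0], "claw": -1},
  {"rot": [0, 0, 0], "delta_pos": [0.77, 0.22, 0], "claw": -1},
  {"rot": [0, 0, 0], "delta_pos": [0, 0, 0], "claw": -1},
  {"rot": [0, 0, 0], "delta_pos": [0, 0, 0], "claw": -1},
])

```text
t: 9.9
tool_pos: [682.6, -123.0, 165.4]
ee_rot: [[0.044, 0.999, -0.003], [0.999, -0.044, -0.001], [-0.001, -0.003, -1.0]]
ft_force: [-0.0, -1.0, -0.1]
grip_width: 85.2
finger_force: 0.0
```

```bash
python3 - <<'E'
from h import *
snap('wrist','w5')
crop('w5',160,20,320,230,2.4,'c5')
E
```

```text
(no output)
```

View pics/c5.png

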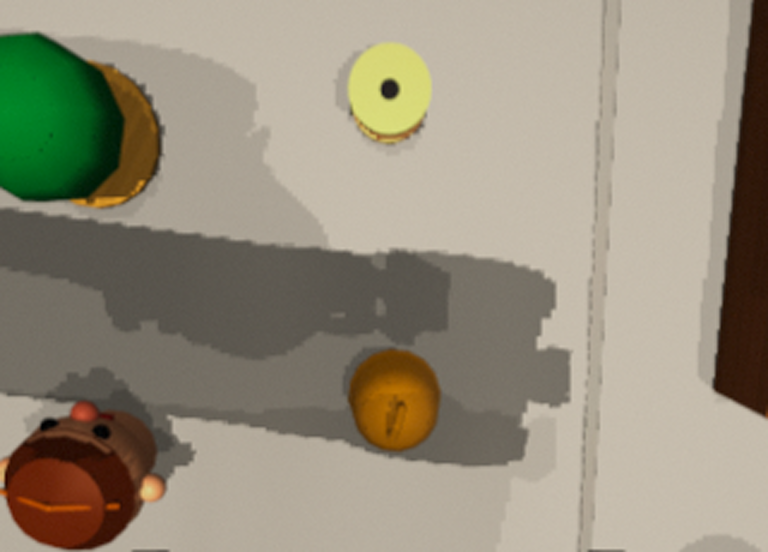

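Bell in crop: rim centre about (395,393), loop (397,417).

```bash
python3 - <<'E'
from h import *
U=lambda x,y:('w5',160+x/2.4,20+y/2.4)
print(onz(*U(395,393),4),onz(*U(397,417),50))
print(tri(U(397,417),('scene',160+282/2.4,165+161/2.4),('side',155+261/2,100+117/2),('wrist',347,270)))
print('knob',onz(*U(98,135),3))
E
```

```text
[ 691.14214992 -125.22915134    4.        ] [ 690.99192063 -123.25213485   50.        ]
(array([ 688.58523847, -123.59298867,   45.4340804 ]), [2.6, 1.2, 2.2, 1.3])
knob [573.75692437 -11.59562081   3.        ]
```

play_rows([
  {"rot": [0, 0, 0], "delta_pos": [-0.02, 0.13, 0.8], "claw": -1},
  {"rot": [0, 0, 0], "delta_pos": [0, 0, 0.8], "claw": -1},
  {"rot": [0, 0, 0], "delta_pos": [0, 0, 0.6], "claw": -1},
  {"rot": [0, 0, 0], "delta_pos": [0, 0, 0.3], "claw": -1},
  {"rot": [0, 0, 0], "delta_pos": [0, 0, 0.14], "claw": -1},
  {"rot": [0, 0, 0], "delta_pos": [0, 0, 0], "claw": -1},
])

```text
t: 10.7
tool_pos: [691.7, -124.7, 9.4]
ee_rot: [[0.044, 0.999, 0.001], [0.999, -0.044, -0.0], [-0.0, 0.001, -1.0]]
ft_force: [-0.4, 0.2, -0.9]
grip_width: 85.4
finger_force: 0.0
```

play_rows([
  {"rot": [0, 0, 0], "delta_pos": [0, 0, 0], "claw": 0},
  {"rot": [0, 0, 0], "delta_pos": [0, 0, 0], "claw": 0.3},
  {"rot": [0, 0, 0], "delta_pos": [0, 0, 0], "claw": 1},
  {"rot": [0, 0, 0], "delta_pos": [0, 0, 0], "claw": 1},
  {"rot": [0, 0, 0], "delta_pos": [0, 0, 0], "claw": 1},
  {"rot": [0, 0, 0], "delta_pos": [0, 0, 0], "claw": 1},
])

```text
t: 11.45
tool_pos: [692.2, -124.1, 10.1]
ee_rot: [[0.044, 0.999, 0.002], [0.999, -0.044, -0.0], [-0.0, 0.002, -1.0]]
ft_force: [-1.6, 0.1, 4.9]
grip_width: 34.7
finger_force: 60.3
```

play_rows([
  {"rot": [0, 0, 0], "delta_pos": [0, 0, -0.4], "claw": 1},
  {"rot": [0, 0, 0], "delta_pos": [0, 0, -0.8], "claw": 1},
  {"rot": [0, 0, 0], "delta_pos": [0, 0, -0.8], "claw": 1},
  {"rot": [0, 0, 0], "delta_pos": [0, 0, -0.6], "claw": 1},
  {"rot": [0, 0, 0], "delta_pos": [0, 0, 0], "claw": 1},
])

```text
t: 12.08
tool_pos: [693.2, -124.4, 168.6]
ee_rot: [[0.044, 0.999, 0.007], [0.999, -0.044, -0.001], [-0.001, 0.007, -1.0]]
ft_force: [-0.7, -0.0, -0.1]
grip_width: 34.7
finger_force: 60.0
```

play_rows([
  {"rot": [0, 0, 0], "delta_pos": [0.77, -0.21, 0], "claw": 1},
  {"rot": [0, 0, 0], "delta_pos": [0.77, -0.21, 0], "claw": 1},
  {"rot": [0, 0, 0], "delta_pos": [0.77, -0.21, 0], "claw": 1},
  {"rot": [0, 0, 0], "delta_pos": [0.77, -0.21, 0], "claw": 1},
  {"rot": [0, 0, 0], "delta_pos": [0.77, -0.21, 0], "claw": 1},
  {"rot": [0, 0, 0], "delta_pos": [0.77, -0.21, 0], "claw": 1},
  {"rot": [0, 0, 0], "delta_pos": [0.77, -0.21, 0], "claw": 1},
  {"rot": [0, 0, 0], "delta_pos": [0.77, -0.21, 0], "claw": 1},
  {"rot": [0, 0, 0], "delta_pos": [0.77, -0.21, 0], "claw": 1},
  {"rot": [0, 0, 0], "delta_pos": [0.77, -0.21, 0], "claw": 1},
])

```text
t: 13.32
tool_pos: [584.1, 343.9, 162.4]
ee_rot: [[0.044, 0.999, -0.003], [0.999, -0.044, -0.002], [-0.002, -0.003, -1.0]]
ft_force: [0.8, -0.4, -0.9]
grip_width: 34.8
finger_force: 60.0
```

play_rows([
  {"rot": [0, 0, -0.6], "delta_pos": [0, 0, 0], "claw": 1},
  {"rot": [0, 0, -0.6], "delta_pos": [0, 0, 0], "claw": 1},
  {"rot": [0, 0, 0], "delta_pos": [0, 0, 0], "claw": 1},
])

```text
t: 13.7
tool_pos: [584.6, 342.5, 162.5]
ee_rot: [[-0.164, 0.986, -0.003], [0.986, 0.164, -0.002], [-0.001, -0.003, -1.0]]
ft_force: [0.0, -0.4, -1.1]
grip_width: 34.5
finger_force: 60.0
```

```bash
python3 - <<'E'
from h import *
snap('wrist','w6')
E
```

```text
(no output)
```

View pics/w6.png

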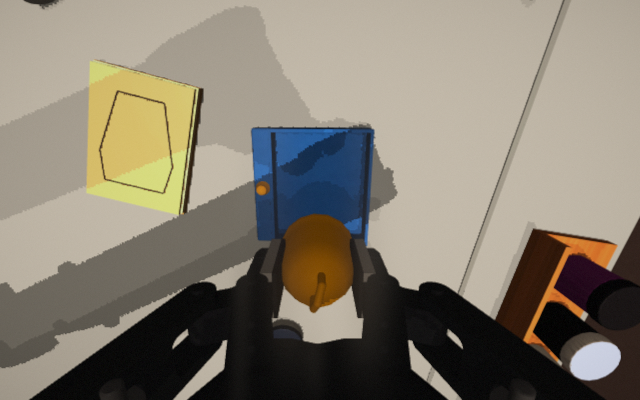

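Bell is held upright; blue rim outer corners (272,129),(373,128), right edge to (368,242). Card corners (92,60),(199,88),(181,213),(87,193).

```bash
python3 - <<'E'
from h import *
for q,z in [((272,129),28),((373,128),28),((368,242),28),((363,135),28)]: print(q,onz('w6',*q,z).round(1))
P=[onz('w6',*q,16).round(1) for q in [(92,60),(199,88),(181,213),(87,193)]]
print(P,np.mean(P,0))
E
```

```text
(272, 129) [533.9 392.4  28. ]
(373, 128) [627.2 408.8  28. ]
(368, 242) [647.7 293.5  28. ]
(363, 135) [619.3 401.   28. ]
[array([361.9, 425.6,  16. ]), array([459.9, 417.5,  16. ]), array([446.5, 288.5,  16. ]), array([348.6, 294.7,  16. ])] [404.225 356.575  16.   ]
```

play_rows([
  {"rot": [0, 0, 0], "delta_pos": [0, 0.04, 0.8], "claw": 1},
  {"rot": [0, 0, 0], "delta_pos": [0, 0, 0.8], "claw": 1},
  {"rot": [0, 0, 0], "delta_pos": [0, 0, 0.6], "claw": 1},
  {"rot": [0, 0, 0], "delta_pos": [0, 0, 0.15], "claw": 1},
  {"rot": [0, 0, 0], "delta_pos": [0, 0, 0.06], "claw": 1},
  {"rot": [0, 0, 0], "delta_pos": [0, 0, 0], "claw": 1},
  {"rot": [0, 0, 0], "delta_pos": [0, 0, 0], "claw": 1},
])

```text
t: 14.62
tool_pos: [588.9, 344.0, 21.9]
ee_rot: [[-0.165, 0.986, 0.003], [0.986, 0.165, 0.001], [0.001, 0.003, -1.0]]
ft_force: [-0.1, 0.1, 0.1]
grip_width: 34.6
finger_force: 60.0
```

play_rows([
  {"rot": [0, 0, 0], "delta_pos": [0, 0, 0.08], "claw": 1},
  {"rot": [0, 0, 0], "delta_pos": [0, 0, 0.04], "claw": 1},
  {"rot": [0, 0, 0], "delta_pos": [0, 0, 0.01], "claw": 1},
  {"rot": [0, 0, 0], "delta_pos": [0, 0, 0], "claw": 1},
])

```text
t: 15.12
tool_pos: [587.9, 343.4, 13.1]
ee_rot: [[-0.165, 0.986, 0.0], [0.986, 0.165, -0.0], [-0.0, 0.0, -1.0]]
ft_force: [-2.9, -1.1, 5.2]
grip_width: 34.4
finger_force: 60.6
```

play_rows([
  {"rot": [0, 0, 0], "delta_pos": [0, 0, 0], "claw": -0.15},
  {"rot": [0, 0, 0], "delta_pos": [0, 0, 0], "claw": -0.15},
  {"rot": [0, 0, 0], "delta_pos": [0, 0, 0], "claw": -0.15},
  {"rot": [0, 0, 0], "delta_pos": [0, 0, -0.4], "claw": -0.15},
  {"rot": [0, 0, 0], "delta_pos": [0, 0, -0.8], "claw": -0.15},
  {"rot": [0, 0, 0], "delta_pos": [0, 0, -0.8], "claw": -0.15},
  {"rot": [0, 0, 0], "delta_pos": [0, 0, -0.5], "claw": -0.15},
  {"rot": [0, 0, 0], "delta_pos": [0, 0, 0], "claw": -0.15},
  {"rot": [0, 0, 0], "delta_pos": [0, 0, 0], "claw": -0.15},
])

```text
t: 16.25
tool_pos: [587.4, 343.0, 161.1]
ee_rot: [[-0.165, 0.986, -0.001], [0.986, 0.165, -0.001], [-0.001, -0.002, -1.0]]
ft_force: [0.3, 0.0, -0.3]
grip_width: 48.8
finger_force: 0.0
```

```bash
python3 - <<'E'
from h import *
w=snap('wrist','w7')['color']; cv2.imwrite('pics/m7.png',w[40:360])
print(robot.get_obs()['tool_pos'],robot.get_obs()['grip_width'])
E
```

```text
[587.05935498 342.86897283 160.41376386] 48.91798849745451
```

View pics/m7.png

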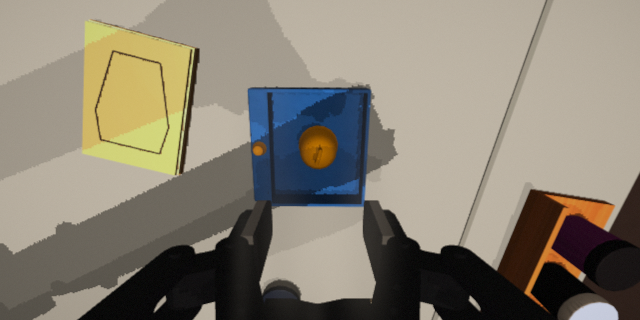

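Bell stands upright in the blue tray. On to button_four.

play_rows([
  {"rot": [0, 0, 0], "delta_pos": [-0.73, 0.235, 0], "claw": 0},
  {"rot": [0, 0, 0], "delta_pos": [-0.73, 0.235, 0], "claw": 0},
  {"rot": [0, 0, 0], "delta_pos": [-0.73, 0.235, 0], "claw": 0},
  {"rot": [0, 0, 0], "delta_pos": [-0.73, 0.235, 0], "claw": 0},
  {"rot": [0, 0, 0], "delta_pos": [-0.73, 0.235, 0], "claw": 0},
  {"rot": [0, 0, 0], "delta_pos": [0, 0, 0.8], "claw": -0.1},
  {"rot": [0, 0, 0], "delta_pos": [0, 0, 0], "claw": -0.1},
  {"rot": [0, 0, 0], "delta_pos": [0, 0, 0], "claw": -0.1},
])

```text
t: 17.3
tool_pos: [693.1, 140.4, 114.3]
ee_rot: [[-0.167, 0.986, -0.001], [0.986, 0.167, 0.0], [0.001, -0.001, -1.0]]
ft_force: [1.1, 0.8, 1.0]
grip_width: 47.0
finger_force: 0.0
```

```bash
cat >> h.py <<'E'
def button(f,near,r=60):
    im=cv2.imread(f'pics/{f}.png').astype(int); u,v=proj(f,(*near,7))
    m=((im.min(2)>90)&(im[...,1]-im[...,0]>8)).astype(np.uint8) if 0 else (im.min(2)>205).astype(np.uint8)
    return u,v,m
def circ(f,near,r):
    im=cv2.cvtColor(cv2.imread(f'pics/{f}.png'),cv2.COLOR_BGR2GRAY);u,v=map(int,proj(f,(*near,7)))
    u0,v0=max(u-r,0),max(v-r,0);c=cv2.medianBlur(cv2.resize(im[v0:v+r,u0:u+r],None,fx=4,fy=4,interpolation=2),9)
    k=cv2.HoughCircles(c,cv2.HOUGH_GRADIENT,1,60,param1=80,param2=25,minRadius=40,maxRadius=110)
    return (u,v),[] if k is None else [(u0+a/4,v0+b/4,q/4,onz(f,u0+a/4,v0+b/4,7).round(1)) for a,b,q in k[0][:4]]
E
python3 - <<'E'
from h import *
snap('wrist','w8');print(robot.get_obs()['tool_pos']); print(circ('w8',(693,137),45))
print(circ('w2',(446,146),45)); crop('w8',220,80,200,200,3,'c8')
E
```

```text
[693.89294822 140.59441934 115.53721019]
((315, 199), [(np.float32(316.625), np.float32(200.625), np.float32(15.5), array([694.2, 136.4,   7. ]))])
((171, 189), [(np.float32(170.625), np.float32(189.625), np.float32(14.5), array([445.9, 146.7,   7. ]))])
```

View pics/c8.png

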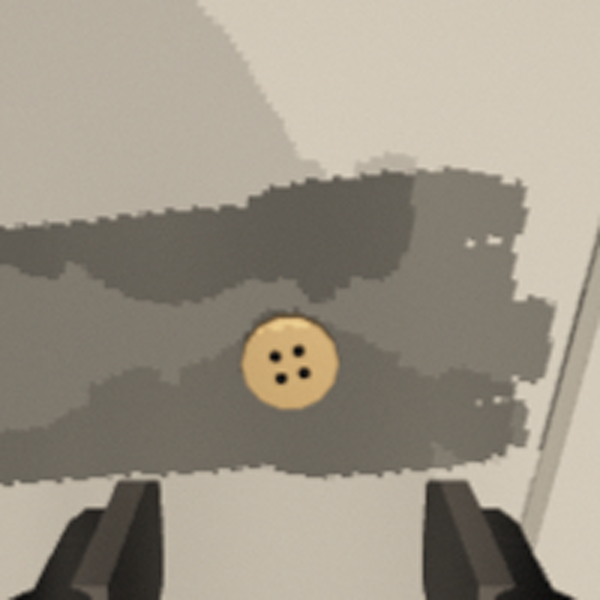

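play_rows([
  {"rot": [0, 0, 0], "delta_pos": [-0.07, 0, 0.7], "claw": -0.1},
  {"rot": [0, 0, 0], "delta_pos": [0, 0, 0.7], "claw": -0.1},
  {"rot": [0, 0, 0], "delta_pos": [0, 0, 0.3], "claw": -0.1},
  {"rot": [0, 0, 0], "delta_pos": [0, 0, 0], "claw": -0.1},
  {"rot": [0, 0, 0], "delta_pos": [0, 0, 0], "claw": -0.1},
])

```text
t: 17.98
tool_pos: [696.0, 135.6, 14.9]
ee_rot: [[-0.165, 0.986, 0.004], [0.986, 0.165, 0.001], [0.0, 0.004, -1.0]]
ft_force: [-0.4, -0.2, 1.5]
grip_width: 47.1
finger_force: 0.0
```

play_rows([
  {"rot": [0, 0, 0], "delta_pos": [0, 0, 0.14], "claw": -0.1},
  {"rot": [0, 0, 0], "delta_pos": [0, 0, 0.04], "claw": -0.1},
  {"rot": [0, 0, 0], "delta_pos": [0, 0, 0], "claw": -0.1},
  {"rot": [0, 0, 0], "delta_pos": [0, 0, 0], "claw": -0.1},
])

```text
t: 18.48
tool_pos: [694.4, 134.9, 1.6]
ee_rot: [[-0.165, 0.986, 0.0], [0.986, 0.165, 0.0], [-0.0, 0.0, -1.0]]
ft_force: [0.1, -0.2, -0.6]
grip_width: 46.7
finger_force: 0.0
```

play_rows([
  {"rot": [0, 0, 0], "delta_pos": [0, 0, 0], "claw": 0.2},
  {"rot": [0, 0, 0], "delta_pos": [0, 0, 0], "claw": 0.35},
  {"rot": [0, 0, 0], "delta_pos": [0, 0, 0], "claw": 1},
  {"rot": [0, 0, 0], "delta_pos": [0, 0, 0], "claw": 1},
  {"rot": [0, 0, 0], "delta_pos": [0, 0, 0], "claw": 1},
  {"rot": [0, 0, 0], "delta_pos": [0, 0, 0], "claw": 1},
])

```text
t: 19.23
tool_pos: [694.7, 134.9, 2.2]
ee_rot: [[-0.165, 0.986, 0.001], [0.986, 0.165, 0.0], [-0.0, 0.001, -1.0]]
ft_force: [-1.2, -0.2, 5.8]
grip_width: 26.0
finger_force: 59.1
```

play_rows([
  {"rot": [0, 0, 0], "delta_pos": [0, 0, -0.3], "claw": 1},
  {"rot": [0, 0, 0], "delta_pos": [0, 0, -0.8], "claw": 1},
  {"rot": [0, 0, 0], "delta_pos": [0, 0, -0.8], "claw": 1},
  {"rot": [0, 0, 0], "delta_pos": [0, 0, -0.6], "claw": 1},
  {"rot": [0, 0, 0], "delta_pos": [0, 0, 0], "claw": 1},
  {"rot": [0, 0, 0], "delta_pos": [0, 0, 0], "claw": 1},
])

```text
t: 19.98
tool_pos: [693.7, 134.8, 151.0]
ee_rot: [[-0.165, 0.986, -0.001], [0.986, 0.165, -0.0], [-0.0, -0.001, -1.0]]
ft_force: [-0.3, 1.0, -0.4]
grip_width: 26.1
finger_force: 59.1
```

```bash
python3 - <<'E'
from h import *
o=robot.get_obs();print(o['tool_pos'],o['ee_rot'].round(3).tolist(),o['grip_width'],o['finger_force'])
w=snap('wrist','w9')['color']; t=o['tool_pos']; print(proj('w9',t)); 
# ivory pixels on the spot where it lay, and between fingers
u,v=map(int,proj('w9',t)); print(w[v-15:v+16:5,u-20:u+21:5].mean(2).astype(int)); u,v=map(int,proj('w9',(694,136,3))); print(u,v,w[v,u])
E
```

```text
[693.74911291 134.78508241 151.02634589] [[-0.165, 0.986, -0.001], [0.986, 0.165, -0.0], [-0.0, -0.001, -1.0]] 26.062023302176694 59.05322849750519
(np.float64(315.3919423509013), np.float64(251.6132713961139))
[[ 98 121 119 120 121 120 120 119 120]
 [118 120 120 121 122 120 120 122 121]
 [121 120 120 105 120  10  45 121 120]
 [122 121 101  18 119 116 119 118 119]
 [121 119 118 120 120 120  46 120 122]
 [121 119 118  22  44 119  14 118 121]
 [118 119 121 118 119 163 157 160 120]]
316 183 [ 96 107 113]
```

play_rows([
  {"rot": [0, 0, 0.9], "delta_pos": [0, 0, 0], "claw": 1},
  {"rot": [0, 0, 0.9], "delta_pos": [0, 0, 0], "claw": 1},
  {"rot": [0, 0, 0], "delta_pos": [-0.8, -0.33, 0], "claw": 1},
  {"rot": [0, 0, 0], "delta_pos": [-0.8, -0.33, 0], "claw": 1},
  {"rot": [0, 0, 0], "delta_pos": [-0.8, -0.33, 0], "claw": 1},
  {"rot": [0, 0, 0], "delta_pos": [-0.8, -0.33, 0], "claw": 1},
  {"rot": [0, 0, 0], "delta_pos": [-0.8, -0.33, 0], "claw": 1},
  {"rot": [0, 0, 0], "delta_pos": [-0.8, -0.33, 0], "claw": 1},
  {"rot": [0, 0, 0], "delta_pos": [-0.8, -0.33, 0], "claw": 1},
])

```text
t: 21.15
tool_pos: [505.5, -178.0, 150.0]
ee_rot: [[0.148, 0.989, -0.003], [0.989, -0.148, 0.001], [0.0, -0.003, -1.0]]
ft_force: [0.5, -0.5, -0.4]
grip_width: 25.9
finger_force: 59.1
```

play_rows([
  {"rot": [0, 0, 0], "delta_pos": [-0.8, -0.33, 0], "claw": 1},
  {"rot": [0, 0, 0], "delta_pos": [-0.8, -0.33, 0], "claw": 1},
  {"rot": [0, 0, 0], "delta_pos": [-0.8, -0.33, 0], "claw": 1},
  {"rot": [0, 0, 0], "delta_pos": [-0.75, -0.33, 0], "claw": 1},
  {"rot": [0, 0, 0], "delta_pos": [0, 0, 0], "claw": 1},
  {"rot": [0, 0, 0], "delta_pos": [0, 0, 0], "claw": 1},
])

```text
t: 21.9
tool_pos: [401.1, -351.1, 150.3]
ee_rot: [[0.148, 0.989, -0.001], [0.989, -0.148, 0.002], [0.002, -0.002, -1.0]]
ft_force: [0.9, 0.5, 0.7]
grip_width: 26.2
finger_force: 59.1
```

```bash
python3 - <<'E'
from h import *
w=snap('wrist','w10')['color'];o=robot.get_obs();print(o['tool_pos'],o['ee_rot'].round(3).tolist())
h=cv2.cvtColor(w,cv2.COLOR_BGR2HSV)
m=(((h[...,0]<8)|(h[...,0]>172))&(h[...,1]>180)&(h[...,2]>30)).astype(np.uint8)
n,l,s,c=cv2.connectedComponentsWithStats(m);i=1+np.argmax(s[1:,4]);print(s[i],c[i])
cv2.imwrite('pics/c10.png',w)
E
```

```text
[ 401.71889176 -350.57852589  150.56784009] [[0.146, 0.989, -0.001], [0.989, -0.146, 0.002], [0.001, -0.001, -1.0]]
[  244   133   127   117 11456] [308.68130237 183.5771648 ]
```

View pics/c10.png

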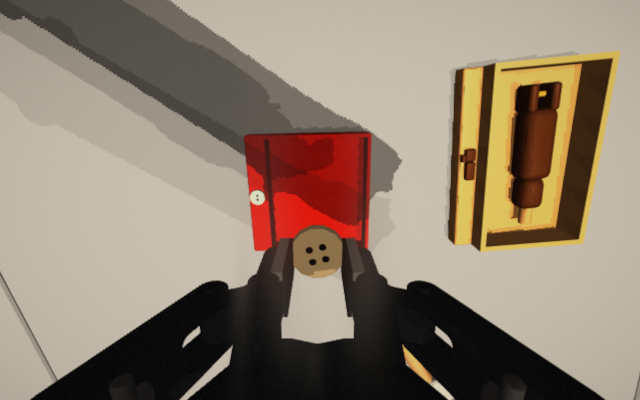

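Button held flat; red rim outer corners (265,135),(371,133), right edge down to (368,246).

```bash
python3 - <<'E'
from h import *
for q in [(265,135),(371,133),(368,246),(364,142)]: print(q,onz('w10',*q,28).round(1))
E
```

```text
(265, 135) [ 363.2 -291.2   28. ]
(371, 133) [ 458.  -303.6   28. ]
(368, 246) [ 444.5 -414.8   28. ]
(364, 142) [ 451.  -310.6   28. ]
```

play_rows([
  {"rot": [0, 0, 0], "delta_pos": [0.33, 0, 0.6], "claw": 1},
  {"rot": [0, 0, 0], "delta_pos": [0, 0, 0.8], "claw": 1},
  {"rot": [0, 0, 0], "delta_pos": [0, 0, 0.6], "claw": 1},
  {"rot": [0, 0, 0], "delta_pos": [0, 0, 0.25], "claw": 1},
  {"rot": [0, 0, 0], "delta_pos": [0, 0, 0.05], "claw": 1},
  {"rot": [0, 0, 0], "delta_pos": [0, 0, 0], "claw": 1},
  {"rot": [0, 0, 0], "delta_pos": [0, 0, 0], "claw": 1},
])

```text
t: 22.82
tool_pos: [405.3, -333.2, 15.0]
ee_rot: [[0.148, 0.989, 0.002], [0.989, -0.148, -0.001], [-0.001, 0.003, -1.0]]
ft_force: [-0.5, -0.3, -0.4]
grip_width: 25.7
finger_force: 59.1
```

play_rows([
  {"rot": [0, 0, 0], "delta_pos": [0, 0, 0.1], "claw": 1},
  {"rot": [0, 0, 0], "delta_pos": [0, 0, 0.035], "claw": 1},
  {"rot": [0, 0, 0], "delta_pos": [0, 0, 0.015], "claw": 1},
  {"rot": [0, 0, 0], "delta_pos": [0, 0, 0], "claw": 1},
])

```text
t: 23.32
tool_pos: [404.2, -332.5, 5.1]
ee_rot: [[0.148, 0.989, -0.0], [0.989, -0.148, 0.0], [0.0, -0.0, -1.0]]
ft_force: [-1.3, 1.1, 3.8]
grip_width: 26.0
finger_force: 59.6
```

play_rows([
  {"rot": [0, 0, 0], "delta_pos": [0, 0, 0], "claw": 0.1},
  {"rot": [0, 0, 0], "delta_pos": [0, 0, 0], "claw": 0.1},
  {"rot": [0, 0, 0], "delta_pos": [0, 0, 0], "claw": 0.1},
  {"rot": [0, 0, 0], "delta_pos": [0, 0, -0.3], "claw": 0.1},
  {"rot": [0, 0, 0], "delta_pos": [0, 0, -0.8], "claw": 0.1},
  {"rot": [0, 0, 0], "delta_pos": [0, 0, -0.8], "claw": 0.1},
  {"rot": [0, 0, 0], "delta_pos": [0, 0, -0.4], "claw": 0},
  {"rot": [0, 0, 0], "delta_pos": [0, 0, 0], "claw": 0},
  {"rot": [0, 0, 0], "delta_pos": [0, 0, 0], "claw": -0.1},
])

```text
t: 24.45
tool_pos: [403.8, -332.2, 142.2]
ee_rot: [[0.148, 0.989, -0.0], [0.989, -0.148, 0.0], [0.0, -0.0, -1.0]]
ft_force: [0.2, 0.0, -0.8]
grip_width: 47.1
finger_force: 0.0
```

```bash
python3 - <<'E'
from h import *
snap('wrist','w11');print(robot.get_obs()['tool_pos']);print(circ('w11',(404,-332),45))
E
```

```text
[ 403.51633538 -332.03254036  141.60997108]
((316, 188), [(np.float32(317.875), np.float32(187.625), np.float32(14.7), array([ 405.6, -331.5,    7. ]))])
```

play_rows([
  {"rot": [0, 0, 0], "delta_pos": [0.82, 0.08, 0], "claw": -0.1},
  {"rot": [0, 0, 0], "delta_pos": [0.82, 0.08, 0], "claw": -0.1},
  {"rot": [0, 0, 0], "delta_pos": [0.82, 0.08, 0], "claw": -0.1},
  {"rot": [0, 0, 0], "delta_pos": [0.82, 0.08, 0], "claw": -0.1},
  {"rot": [0, 0, 0], "delta_pos": [0.82, 0.08, 0], "claw": -0.1},
  {"rot": [0, 0, 0], "delta_pos": [0.78, -0.18, 0], "claw": -0.1},
  {"rot": [0, 0, 0], "delta_pos": [0.78, -0.18, 0], "claw": -0.1},
  {"rot": [0, 0, 0], "delta_pos": [0.78, -0.18, 0], "claw": -0.1},
  {"rot": [0, 0, 0], "delta_pos": [0.78, -0.18, 0], "claw": -0.1},
  {"rot": [0, 0, 0], "delta_pos": [0.78, -0.18, 0], "claw": -0.1},
])

```text
t: 25.75
tool_pos: [444.3, 147.7, 141.2]
ee_rot: [[0.148, 0.989, -0.002], [0.989, -0.148, -0.001], [-0.001, -0.002, -1.0]]
ft_force: [0.6, -0.0, 0.5]
grip_width: 46.9
finger_force: 0.0
```

play_rows([
  {"rot": [0, 0, 0], "delta_pos": [0, 0, 0.5], "claw": -0.1},
  {"rot": [0, 0, 0], "delta_pos": [0, 0, 0], "claw": -0.1},
  {"rot": [0, 0, 0], "delta_pos": [0, 0, 0], "claw": -0.1},
])

```text
t: 26.12
tool_pos: [445.5, 145.8, 112.4]
ee_rot: [[0.149, 0.989, -0.001], [0.989, -0.149, -0.0], [-0.001, -0.001, -1.0]]
ft_force: [0.4, -0.4, 0.0]
grip_width: 46.8
finger_force: 0.0
```

```bash
python3 - <<'E'
from h import *
snap('wrist','w12');o=robot.get_obs();print(o['tool_pos'],o['ee_rot'].round(3).tolist());print(circ('w12',(446,146.5),45))
E
```

```text
[445.92900492 145.95679705 112.95501692] [[0.149, 0.989, 0.0], [0.989, -0.149, -0.0], [0.0, 0.0, -1.0]]
((316, 196), [(np.float32(318.375), np.float32(197.125), np.float32(15.675), array([447.4, 145.5,   7. ]))])
```

play_rows([
  {"rot": [0, 0, 0], "delta_pos": [0, 0.02, 0.7], "claw": -0.1},
  {"rot": [0, 0, 0], "delta_pos": [0, 0, 0.7], "claw": -0.1},
  {"rot": [0, 0, 0], "delta_pos": [0, 0, 0.3], "claw": -0.1},
  {"rot": [0, 0, 0], "delta_pos": [0, 0, 0.08], "claw": -0.1},
  {"rot": [0, 0, 0], "delta_pos": [0, 0, 0.03], "claw": -0.1},
  {"rot": [0, 0, 0], "delta_pos": [0, 0, 0], "claw": -0.1},
  {"rot": [0, 0, 0], "delta_pos": [0, 0, 0], "claw": -0.1},
])

```text
t: 27.05
tool_pos: [447.4, 146.6, 4.8]
ee_rot: [[0.148, 0.989, 0.002], [0.989, -0.148, 0.0], [0.001, 0.002, -1.0]]
ft_force: [-0.0, -0.8, -0.2]
grip_width: 47.1
finger_force: 0.0
```

play_rows([
  {"rot": [0, 0, 0], "delta_pos": [0, 0, 0.03], "claw": -0.1},
  {"rot": [0, 0, 0], "delta_pos": [0, 0, 0], "claw": 0.1},
  {"rot": [0, 0, 0], "delta_pos": [0, 0, 0], "claw": 0.2},
  {"rot": [0, 0, 0], "delta_pos": [0, 0, 0], "claw": 0.35},
  {"rot": [0, 0, 0], "delta_pos": [0, 0, 0], "claw": 1},
  {"rot": [0, 0, 0], "delta_pos": [0, 0, 0], "claw": 1},
  {"rot": [0, 0, 0], "delta_pos": [0, 0, 0], "claw": 1},
  {"rot": [0, 0, 0], "delta_pos": [0, 0, 0], "claw": 1},
])

```text
t: 28.05
tool_pos: [446.7, 146.5, 2.6]
ee_rot: [[0.148, 0.989, 0.0], [0.989, -0.148, -0.0], [-0.0, 0.0, -1.0]]
ft_force: [-0.8, 0.1, 5.4]
grip_width: 26.1
finger_force: 58.7
```

play_rows([
  {"rot": [0, 0, 0], "delta_pos": [0, 0, -0.3], "claw": 1},
  {"rot": [0, 0, 0], "delta_pos": [0, 0, -0.8], "claw": 1},
  {"rot": [0, 0, 0], "delta_pos": [0, 0, -0.8], "claw": 1},
  {"rot": [0, 0, 0], "delta_pos": [0, 0, -0.5], "claw": 1},
  {"rot": [0, 0, 0], "delta_pos": [0, 0, 0], "claw": 1},
])

```text
t: 28.68
tool_pos: [448.5, 147.0, 148.6]
ee_rot: [[0.148, 0.989, 0.005], [0.989, -0.148, 0.002], [0.002, 0.005, -1.0]]
ft_force: [0.1, 0.4, -0.7]
grip_width: 26.2
finger_force: 59.1
```

play_rows([
  {"rot": [0, 0, 0], "delta_pos": [-0.86, 0.23, 0], "claw": 1},
  {"rot": [0, 0, 0], "delta_pos": [-0.86, 0.23, 0], "claw": 1},
  {"rot": [0, 0, 0], "delta_pos": [-0.86, 0.23, 0], "claw": 1},
  {"rot": [0, 0, 0], "delta_pos": [-0.86, 0.23, 0], "claw": 1},
  {"rot": [0, 0, 0], "delta_pos": [-0.86, 0.23, 0], "claw": 1},
  {"rot": [0, 0, 0], "delta_pos": [-0.9, -0.13, 0], "claw": 1},
  {"rot": [0, 0, 0], "delta_pos": [-0.9, -0.13, 0], "claw": 1},
  {"rot": [0, 0, 0], "delta_pos": [-0.9, -0.13, 0], "claw": 1},
  {"rot": [0, 0, 0], "delta_pos": [-0.9, -0.13, 0], "claw": 1},
  {"rot": [0, 0, 0], "delta_pos": [-0.9, -0.13, 0], "claw": 1},
])

```text
t: 29.92
tool_pos: [397.0, -381.2, 144.5]
ee_rot: [[0.148, 0.989, -0.002], [0.989, -0.148, 0.001], [0.001, -0.002, -1.0]]
ft_force: [0.4, -0.3, -0.0]
grip_width: 25.7
finger_force: 59.1
```

play_rows([
  {"rot": [0, 0, 0], "delta_pos": [0, 0, 0], "claw": 1},
  {"rot": [0, 0, 0], "delta_pos": [0, 0, 0], "claw": 1},
])

```text
t: 30.18
tool_pos: [397.8, -379.2, 144.5]
ee_rot: [[0.148, 0.989, -0.002], [0.989, -0.148, 0.002], [0.002, -0.002, -1.0]]
ft_force: [1.1, 1.5, -0.6]
grip_width: 25.8
finger_force: 59.1
```

play_rows([
  {"rot": [0, 0, 0], "delta_pos": [-0.02, 0, 0.6], "claw": 1},
  {"rot": [0, 0, 0], "delta_pos": [0, 0, 0.8], "claw": 1},
  {"rot": [0, 0, 0], "delta_pos": [0, 0, 0.6], "claw": 1},
  {"rot": [0, 0, 0], "delta_pos": [0, 0, 0.2], "claw": 1},
  {"rot": [0, 0, 0], "delta_pos": [0, 0, 0], "claw": 1},
  {"rot": [0, 0, 0], "delta_pos": [0, 0, 0], "claw": 1},
])

```text
t: 30.92
tool_pos: [399.4, -382.0, 15.7]
ee_rot: [[0.147, 0.989, 0.002], [0.989, -0.147, -0.002], [-0.001, 0.003, -1.0]]
ft_force: [-0.3, 0.8, 1.1]
grip_width: 26.0
finger_force: 59.1
```

play_rows([
  {"rot": [0, 0, 0], "delta_pos": [0, 0, 0.1], "claw": 1},
  {"rot": [0, 0, 0], "delta_pos": [0, 0, 0.03], "claw": 1},
  {"rot": [0, 0, 0], "delta_pos": [0, 0, 0.01], "claw": 1},
  {"rot": [0, 0, 0], "delta_pos": [0, 0, 0], "claw": 1},
])

```text
t: 31.42
tool_pos: [398.1, -381.4, 5.8]
ee_rot: [[0.148, 0.989, 0.0], [0.989, -0.148, -0.0], [-0.0, 0.0, -1.0]]
ft_force: [-0.0, -0.0, -0.8]
grip_width: 25.8
finger_force: 59.1
```

play_rows([
  {"rot": [0, 0, 0], "delta_pos": [0, 0, 0], "claw": 0.1},
  {"rot": [0, 0, 0], "delta_pos": [0, 0, 0], "claw": 0.1},
  {"rot": [0, 0, 0], "delta_pos": [0, 0, 0], "claw": 0.1},
  {"rot": [0, 0, 0], "delta_pos": [0, 0, -0.3], "claw": 0.1},
  {"rot": [0, 0, 0], "delta_pos": [0, 0, -0.8], "claw": 0.1},
  {"rot": [0, 0, 0], "delta_pos": [0, 0, -0.8], "claw": 0.1},
  {"rot": [0, 0, 0], "delta_pos": [0, 0, -0.5], "claw": 0},
  {"rot": [0, 0, 0], "delta_pos": [0, 0, 0], "claw": 0},
  {"rot": [0, 0, 0], "delta_pos": [0, 0, 0], "claw": -1},
])

```text
t: 32.55
tool_pos: [397.9, -381.1, 149.8]
ee_rot: [[0.148, 0.989, 0.0], [0.989, -0.148, 0.0], [0.0, 0.0, -1.0]]
ft_force: [0.3, 0.2, -0.4]
grip_width: 59.5
finger_force: 0.0
```

```bash
python3 - <<'E'
from h import *
snap('wrist','w13');print(robot.get_obs()['tool_pos']);print(circ('w13',(398,-381),35),circ('w13',(405,-331),35))
E
```

```text
[ 397.59879563 -380.87484051  149.11488517]
((316, 186), [(np.float32(317.875), np.float32(187.875), np.float32(13.95), array([ 399.4, -382.7,    7. ]))]) ((315, 136), [(np.float32(316.375), np.float32(136.125), np.float32(15.1), array([ 405.7, -331. ,    7. ]))])
```

play_rows([
  {"rot": [0, 0, 0], "delta_pos": [0.81, 0.245, 0], "claw": -1},
  {"rot": [0, 0, 0], "delta_pos": [0.81, 0.245, 0], "claw": -1},
  {"rot": [0, 0, 0], "delta_pos": [0.81, 0.245, 0], "claw": -1},
  {"rot": [0, 0, 0], "delta_pos": [0.81, 0.245, 0], "claw": -1},
  {"rot": [0, 0, 0], "delta_pos": [0.81, 0.245, 0], "claw": -1},
  {"rot": [0, 0, 0], "delta_pos": [0.81, 0.245, 0], "claw": -1},
  {"rot": [0, 0, 0], "delta_pos": [0.81, 0.245, 0], "claw": -1},
  {"rot": [0, 0, 0], "delta_pos": [0.81, 0.245, 0], "claw": -1},
  {"rot": [0, 0, 0], "delta_pos": [0, 0, 0], "claw": -1},
  {"rot": [0, 0, 0], "delta_pos": [0, 0, 0], "claw": -1},
])

```text
t: 33.85
tool_pos: [571.0, -14.8, 148.4]
ee_rot: [[0.148, 0.989, -0.003], [0.989, -0.148, -0.001], [-0.001, -0.003, -1.0]]
ft_force: [0.2, -1.0, -0.3]
grip_width: 85.7
finger_force: 0.0
```

```bash
python3 - <<'E'
from h import *
w=snap('wrist','w14')['color'];o=robot.get_obs();print(o['tool_pos'],o['ee_rot'].round(3).tolist())
h=cv2.cvtColor(w,cv2.COLOR_BGR2HSV)
m=((h[...,0]>40)&(h[...,0]<80)&(h[...,1]>120)&(h[...,2]>20)).astype(np.uint8)
n,l,s,c=cv2.connectedComponentsWithStats(m);i=1+np.argmax(s[1:,4]);print(s[i],c[i])
P=np.argwhere(l==i)[:,::-1];hull=cv2.approxPolyDP(cv2.convexHull(P.astype(np.int32)),2.5,True)[:,0];print(hull.tolist())
(cu,cv_),r=cv2.minEnclosingCircle(P.astype(np.float32));print(cu,cv_,r)
for z in (40,46,52):print(onz('w14',cu,cv_,z))
# brass plate
b=((h[...,0]>10)&(h[...,0]<28)&(h[...,1]>140)&(h[...,2]>60)).astype(np.uint8)
n,l,s,c=cv2.connectedComponentsWithStats(b);print([(q.tolist()) for q in s[1:] if q[4]>60])
E
```

```text
[570.97211494 -15.69583203 148.6988775 ] [[0.149, 0.989, -0.002], [0.989, -0.149, -0.001], [-0.001, -0.002, -1.0]]
[ 287  165   59   62 2804] [315.5096291  195.32631954]
[[345, 192], [342, 210], [325, 224], [312, 226], [296, 219], [287, 204], [288, 184], [304, 167], [321, 165], [335, 172]]
315.323974609375 195.3264923095703 30.853185653686523
[570.1538374  -14.02037025  40.        ]
[570.47031287 -12.2760765   46.        ]
[570.78678834 -10.53178275  52.        ]
[[607, 75, 33, 198, 1748], [420, 144, 45, 36, 698], [290, 156, 53, 26, 395], [301, 282, 48, 34, 401]]
```

play_rows([
  {"rot": [0, 0, 0], "delta_pos": [0.05, 0, 0], "claw": -1},
  {"rot": [0, 0, 0.84], "delta_pos": [0, 0, 0], "claw": -1},
  {"rot": [0, 0, 0], "delta_pos": [0, 0, 0.4], "claw": -1},
  {"rot": [0, 0, 0], "delta_pos": [0, 0, 0], "claw": -1},
  {"rot": [0, 0, 0], "delta_pos": [0, 0, 0], "claw": -1},
])

```text
t: 34.52
tool_pos: [572.5, -11.8, 126.3]
ee_rot: [[0.291, 0.957, 0.001], [0.957, -0.291, -0.0], [0.0, 0.001, -1.0]]
ft_force: [-0.6, 0.1, -0.2]
grip_width: 85.5
finger_force: 0.0
```

play_rows([
  {"rot": [0, 0, 0], "delta_pos": [0, 0, 0.5], "claw": -1},
  {"rot": [0, 0, 0], "delta_pos": [0, 0, 0.5], "claw": -1},
  {"rot": [0, 0, 0], "delta_pos": [0, 0, 0.4], "claw": -1},
  {"rot": [0, 0, 0], "delta_pos": [0, 0, 0.25], "claw": -1},
  {"rot": [0, 0, 0], "delta_pos": [0, 0, 0], "claw": -1},
  {"rot": [0, 0, 0], "delta_pos": [0, 0, 0], "claw": -1},
])

```text
t: 35.28
tool_pos: [573.4, -11.3, 28.0]
ee_rot: [[0.291, 0.957, 0.002], [0.957, -0.291, 0.0], [0.001, 0.002, -1.0]]
ft_force: [0.2, -0.4, 1.0]
grip_width: 85.5
finger_force: 0.0
```

play_rows([
  {"rot": [0, 0, 0], "delta_pos": [0, -0.02, 0.04], "claw": -1},
  {"rot": [0, 0, 0], "delta_pos": [0, 0, 0], "claw": -0.6},
  {"rot": [0, 0, 0], "delta_pos": [0, 0, 0], "claw": -0.4},
  {"rot": [0, 0, 0], "delta_pos": [0, 0, 0], "claw": -0.25},
  {"rot": [0, 0, 0], "delta_pos": [0, 0, 0], "claw": 1},
  {"rot": [0, 0, 0], "delta_pos": [0, 0, 0], "claw": 1},
  {"rot": [0, 0, 0], "delta_pos": [0, 0, 0], "claw": 1},
  {"rot": [0, 0, 0], "delta_pos": [0, 0, 0], "claw": 1},
])

```text
t: 36.28
tool_pos: [570.9, -10.8, 25.0]
ee_rot: [[0.291, 0.957, -0.001], [0.957, -0.291, 0.0], [0.0, -0.001, -1.0]]
ft_force: [-3.4, 0.1, 5.6]
grip_width: 52.2
finger_force: 61.9
```

play_rows([
  {"rot": [0, 0, 0], "delta_pos": [0, 0, -0.2], "claw": 1},
  {"rot": [0, 0, 0], "delta_pos": [0, 0, -0.5], "claw": 1},
  {"rot": [0, 0, 0], "delta_pos": [0, 0, -0.6], "claw": 1},
  {"rot": [0, 0, 0], "delta_pos": [0, 0, -0.6], "claw": 1},
  {"rot": [0, 0, 0], "delta_pos": [0, 0, -0.3], "claw": 1},
  {"rot": [0, 0, 0], "delta_pos": [0, 0, 0], "claw": 1},
  {"rot": [0, 0, 0], "delta_pos": [0, 0, 0], "claw": 1},
])

```text
t: 37.15
tool_pos: [570.0, -10.9, 154.5]
ee_rot: [[0.291, 0.957, -0.003], [0.957, -0.291, -0.0], [-0.001, -0.003, -1.0]]
ft_force: [-0.5, 0.1, -3.3]
grip_width: 52.1
finger_force: 63.7
```

play_rows([
  {"rot": [0, 0, 0], "delta_pos": [0.3, -0.26, 0], "claw": 1},
  {"rot": [0, 0, 0], "delta_pos": [0.56, -0.5, 0], "claw": 1},
  {"rot": [0, 0, 0], "delta_pos": [0.6, -0.53, 0], "claw": 1},
  {"rot": [0, 0, 0], "delta_pos": [0.6, -0.53, 0], "claw": 1},
  {"rot": [0, 0, 0], "delta_pos": [0.6, -0.53, 0], "claw": 1},
  {"rot": [0, 0, 0], "delta_pos": [0.6, -0.53, 0], "claw": 1},
  {"rot": [0, 0, 0], "delta_pos": [0.6, -0.53, 0], "claw": 1},
  {"rot": [0, 0, 0], "delta_pos": [0.56, -0.5, 0], "claw": 1},
  {"rot": [0, 0, 0], "delta_pos": [0.5, -0.44, 0], "claw": 1},
  {"rot": [0, 0, 0], "delta_pos": [0.12, -0.1, 0], "claw": 1},
])

```text
t: 38.4
tool_pos: [400.5, 358.6, 154.5]
ee_rot: [[0.286, 0.958, -0.003], [0.958, -0.286, -0.001], [-0.001, -0.003, -1.0]]
ft_force: [0.2, -0.8, -2.9]
grip_width: 52.2
finger_force: 63.7
```

```bash
python3 - <<'E'
from h import *
w=snap('wrist','w15')['color'];o=robot.get_obs();print(o['tool_pos'],o['grip_width'])
for P in [(459.9,417.5),(361.9,425.6),(446.5,288.5),(348.6,294.7)]: print(P,proj('w15',(*P,16)))
h=cv2.cvtColor(w,cv2.COLOR_BGR2HSV);m=((h[...,0]>18)&(h[...,0]<36)&(h[...,1]>75)&(h[...,2]>70)).astype(np.uint8)
n,l,s,c=cv2.connectedComponentsWithStats(cv2.morphologyEx(m,cv2.MORPH_CLOSE,np.ones((5,5))))
i=1+np.argmax(s[1:,4]);print(s[i]);P=np.argwhere(l==i)[:,::-1].astype(np.int32)
hu=cv2.approxPolyDP(cv2.convexHull(P),4,True)[:,0];print([(q.tolist(),onz('w15',*q,16)[:2].round(1).tolist()) for q in hu])
E
```

```text
[401.04608388 358.15671881 154.56456035] 51.994666313096985
(459.9, 417.5) (np.float64(359.3632284447089), np.float64(111.6907805328782))
(361.9, 425.6) (np.float64(257.81034367291954), np.float64(133.83026421238594))
(446.5, 288.5) (np.float64(376.8098293152199), np.float64(236.69981517429852))
(348.6, 294.7) (np.float64(287.6995529625729), np.float64(255.18535157997206))
[  18   70  127  163 1762]
[([142, 72], [280.6, 506.8]), ([88, 151], [197.5, 457.5]), ([22, 231], [87.0, 402.2]), ([18, 224], [87.5, 410.4]), ([136, 70], [276.1, 509.9])]
```

```bash
python3 - <<'E'
from fit import *
ob=[('w6',92,60,-1,1),('w6',198,88,1,1),('w6',180,213,1,-1),('w6',87,193,-1,-1),('w7',85,60,-1,1),('w7',193,88,1,1),('w7',177,214,1,-1),('w7',83,193,-1,-1)]
w2=[('w2',34,193,1,-1),('w2',49,279,-1,-1)]
C=[(-1,-1),(-1,1),(1,1),(1,-1)]
sc=[('scene',160+q[0]/2.4,165+q[1]/2.4,*c) for q,c in zip([(630,43),(728,47),(735,86),(628,79)],C)]
sd=[('side',155+365/2,100+555/2,-1,-1),('side',155+270/2,100+495/2,1,-1)]
for n,o in [('w',ob),('w+w2',ob+w2),('sc+sd',sc+sd),('all',ob+w2+sc+sd)]:
    p,e=fit(50,67,16,o,(403,356,-.1));print(n,p.round(2),e.tolist())
w=cv2.imread('pics/w15.png')
M=np.zeros((400,800,3),np.uint8);M=cv2.resize(w[60:310,170:500],None,fx=2.4,fy=2.4,interpolation=2);cv2.imwrite('pics/c15.png',M)
E
```

```text
w [ 4.0336e+02  3.5552e+02 -9.0000e-02] [-2.4, -1.9, 0.4, -0.2, 1.3, 3.8, -1.1, 1.0, -0.1, -2.3, 1.6, -0.4, 0.7, 3.3, -1.4, 1.3]
w+w2 [ 4.0383e+02  3.5547e+02 -9.0000e-02] [-2.0, -1.6, 0.7, -0.2, 1.9, 3.8, -0.6, 1.2, 0.3, -2.1, 2.0, -0.4, 1.3, 3.4, -0.8, 1.6, -3.7, 1.8, 2.3, 2.2]
sc+sd [ 3.9924e+02  3.5985e+02 -1.0000e-01] [-0.6, -1.7, 0.7, 0.4, 2.0, 0.7, 1.5, -0.6, 1.2, -0.1, -0.3, -1.4]
all [ 4.0343e+02  3.5581e+02 -1.0000e-01] [-2.1, -2.3, 0.7, -0.2, 1.1, 3.7, -1.3, 0.5, 0.3, -2.8, 1.9, -0.4, 0.5, 3.2, -1.6, 0.8, -3.5, 2.6, 1.9, 2.8, -1.8, -1.1, -0.3, 0.9, 1.1, 1.4, 0.5, 0.1, -0.1, -3.7, -1.5, -4.4]
```

play_rows([
  {"rot": [0, 0, 0], "delta_pos": [0, 0.03, 0.4], "claw": 1},
  {"rot": [0, 0, 0], "delta_pos": [0, 0, 0.5], "claw": 1},
  {"rot": [0, 0, 0], "delta_pos": [0, 0, 0.5], "claw": 1},
  {"rot": [0, 0, 0], "delta_pos": [0, 0, 0.25], "claw": 1},
  {"rot": [0, 0, 0], "delta_pos": [0, 0, 0], "claw": 1},
  {"rot": [0, 0, 0], "delta_pos": [0, 0, 0], "claw": 1},
])

```text
t: 39.2
tool_pos: [406.3, 355.9, 58.3]
ee_rot: [[0.291, 0.957, 0.002], [0.957, -0.291, 0.001], [0.001, 0.001, -1.0]]
ft_force: [0.2, 0.1, -3.1]
grip_width: 52.2
finger_force: 63.7
```

play_rows([
  {"rot": [0, 0, 0], "delta_pos": [0, -0.03, 0.12], "claw": 1},
  {"rot": [0, 0, 0], "delta_pos": [0, 0, 0.05], "claw": 1},
  {"rot": [0, 0, 0], "delta_pos": [0, 0, 0], "claw": 1},
  {"rot": [0, 0, 0], "delta_pos": [0, 0, 0], "claw": 1},
])

```text
t: 39.7
tool_pos: [403.7, 356.1, 47.3]
ee_rot: [[0.291, 0.957, 0.0], [0.957, -0.291, 0.0], [0.0, 0.0, -1.0]]
ft_force: [-0.5, 0.1, -3.3]
grip_width: 52.1
finger_force: 63.7
```

play_rows([
  {"rot": [0, 0, 0], "delta_pos": [0.01, 0, 0.05], "claw": 1},
  {"rot": [0, 0, 0], "delta_pos": [0, 0, 0.03], "claw": 1},
  {"rot": [0, 0, 0], "delta_pos": [0, 0, 0.02], "claw": 1},
  {"rot": [0, 0, 0], "delta_pos": [0, 0, 0], "claw": 1},
])

```text
t: 40.2
tool_pos: [403.8, 356.6, 41.1]
ee_rot: [[0.291, 0.957, 0.0], [0.957, -0.291, -0.0], [0.0, 0.0, -1.0]]
ft_force: [0.3, 0.5, -2.9]
grip_width: 52.1
finger_force: 63.7
```

play_rows([
  {"rot": [0, 0, 0], "delta_pos": [0, 0, 0.015], "claw": 1},
  {"rot": [0, 0, 0], "delta_pos": [0, 0, 0], "claw": 1},
])

```text
t: 40.45
tool_pos: [403.9, 356.6, 41.0]
ee_rot: [[0.291, 0.957, 0.0], [0.957, -0.291, -0.0], [-0.0, 0.0, -1.0]]
ft_force: [-3.3, -1.6, 5.6]
grip_width: 52.5
finger_force: 64.5
```

Contact. Release gradually, rise, and check.

play_rows([
  {"rot": [0, 0, 0], "delta_pos": [0, 0, 0], "claw": -0.4},
  {"rot": [0, 0, 0], "delta_pos": [0, 0, 0], "claw": -0.7},
  {"rot": [0, 0, 0], "delta_pos": [0, 0, 0], "claw": -1},
  {"rot": [0, 0, 0], "delta_pos": [0, 0, 0], "claw": -1},
  {"rot": [0, 0, 0], "delta_pos": [0, 0, -0.4], "claw": -1},
  {"rot": [0, 0, 0], "delta_pos": [0, 0, -0.7], "claw": -1},
  {"rot": [0, 0, 0], "delta_pos": [0, 0, -0.8], "claw": -1},
  {"rot": [0, 0, 0], "delta_pos": [0, 0, -0.3], "claw": -1},
  {"rot": [0, 0, 0], "delta_pos": [0, 0, 0], "claw": -1},
  {"rot": [0, 0, 0], "delta_pos": [0, 0, 0], "claw": -1},
])

```text
t: 41.7
tool_pos: [403.0, 355.8, 170.4]
ee_rot: [[0.291, 0.957, -0.002], [0.957, -0.291, -0.002], [-0.003, -0.002, -1.0]]
ft_force: [-0.3, -0.8, -0.5]
grip_width: 85.5
finger_force: 0.0
```

```bash
python3 - <<'E'
from h import *
w=snap('wrist','w16')['color'];a=snap('scene','s16')['color'];b=snap('side','d16')['color']
M=np.zeros((600,800,3),np.uint8)
A=cv2.resize(a[165:265,160:490],None,fx=2.4,fy=2.4,interpolation=2);M[:240,:792]=A
B=cv2.resize(w[60:280,150:500],None,fx=1.6,fy=1.6,interpolation=2)[:352,:400];B=cv2.resize(w[60:280,190:440],None,fx=1.6,fy=1.6,interpolation=2);M[245:245+B.shape[0],:B.shape[1]]=B
D=cv2.resize(b[90:400,150:470],None,fx=1.14,fy=1.14);M[245:245+D.shape[0],410:410+D.shape[1]]=D
cv2.imwrite('pics/m16.png',M);print(robot.get_obs()['tool_pos'])
E
```

```text
[403.02921338 355.91323182 170.38823974]
```

View pics/m16.png

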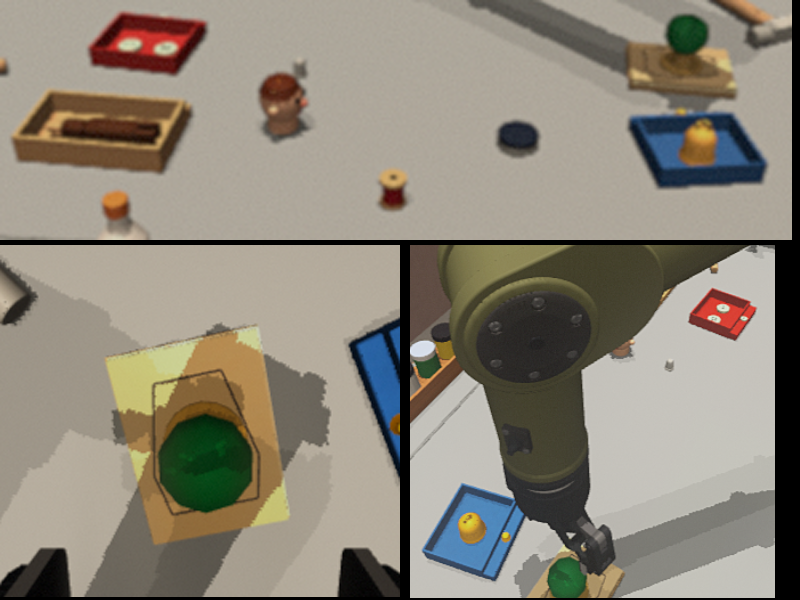

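All is in place: both buttons, forearm, bell, and knob on the cards. Checking the knob's centring numerically, card corners in the composite (106,357),(260,325),(288,521),(154,544), glass centre (206,463).

```bash
python3 - <<'E'
from h import *
U=lambda x,y:('w16',190+x/1.6,60+(y-245)/1.6)
P=np.array([onz(*U(*q),16) for q in [(106,357),(260,325),(288,521),(154,544)]]);print(P.round(1).tolist(),P.mean(0).round(1))
print(onz(*U(206,463),62).round(1),onz(*U(205,402),21).round(1))
E
```

```text
[[361.3, 426.5, 16.0], [458.8, 416.9, 16.0], [443.9, 284.4, 16.0], [348.5, 294.8, 16.0]] [403.1 355.7  16. ]
[405.1 354.9  62. ] [412.8 382.1  21. ]
```

```bash
python3 -c "
from rig import robot
print(robot.sign_off())"
```

```text
the job is handed in; nothing more can be done
None
```

The job is handed in: forearm, bell, both buttons and doorknob are placed and released in the order asked, the head was left alone, and the last pictures show everything in place with the knob about 2 mm from the middle of the cards.

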